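Check the spacer block with the bridge height gauge

TASK

Pick up the bridge height gauge and lower it gently astride the spacer block (the thick rectangular one of the three aluminium workpieces, not the flat strip or the hexagonal bar), its bridge square across the block's length and its sprung foot on the middle of the block, so that both legs stand flat on the desk and the pointer shows the block's height. Let go and leave the gauge standing there; leave all three workpieces lying where they are.

Things in the scene. Friction and masses are not known exactly. Their poses are not given: they have to be found in the camera images.
- gauge: metal bridge gauge, 0.4-0.65 kg. Origin midway between the legs at the feet's undersides; z up, y from leg to leg, x through the arch. Feet 16x48 at y = +/-48; opening 80 wide, 44 high; beam 108 long, z 44-58; on it the bright grip housing 30 (x) by 36 (y), z 58-112, cap to 116: grip its x faces at z = 88. Scale plate at y = +44, z up to 111, pointer rod at y = +32: do not close fingers along y.
- gauge_foot (a joint): slide of the sprung foot on the gauge's z axis, m: 0 when hanging free (its 22 mm round underside 2 mm above the level of the leg feet), growing as a part pushes it up, to 0.032. Standing flat over a part it reads the part's height less 2 mm (0.024 on the block). Spring 0.6 N at 0, 1.1 N at 0.024; the gauge's weight alone pushes it in.
- block: spacer block, plain aluminium, loose, 56 mm long (x), 28 mm wide (y), 26 mm high (z), two small dark screw holes in its top. Origin: centre of its underside.
- strip: bystander: flat aluminium strip, loose, 70 mm long (x), 24 mm wide (y), 8 mm high. Origin: centre of its underside.
- hex_bar: bystander: hexagonal aluminium bar lying on a flat, loose, 60 mm long (x), 16 mm high, 18.5 mm over its corners (y). Origin: centre of its underside.

How it is judged:
By the outcome, as a careful person would: the job done as asked, in the order asked, and still so for the second after the job is handed in, with the robot touching nothing.
It also fails if it takes over 32 s, if anything falls off the work surface, if the arm or the gripper's body presses on something with over 40 N, if the wrist force passes 120 N, or if a joint passes its speed limit or range.

ROBOT

A 6-joint arm with a two-finger parallel gripper is mounted at the origin on a cart in front of the work surface, level with it; the furniture and walls round the work are solid. World frame = base frame: x ahead of the robot, y to its left, z up, the work surface at z = 0. Lengths are in m, angles in degrees, forces in N, time in s.
With the tool pointing down it reaches from about 0.3 to 0.75 m from the base axis. Payload 8.5 kg.
Tool frame: the origin (TCP) lies on the centre line of the jaws, within the pads' length; the fingertips stand 11 mm ahead of it and the grasp point (between the pads) lies 8 mm behind it; z points along the fingers, y is the line along which they close (so a half turn about z gives the same grasp; the last joint's range is limited). The gripper opens to 85 mm and grips with 20 to 120 N. Pads are 22 mm wide; open, the fingers measure 114 mm over their backs; the gripper's body (76 mm by 85 mm) begins 54 mm behind the grasp point. The pads swing forward as they close: fully open they stand 13 mm farther back than shut.
Start: joints at [-81.492, 21.807, 74.336, -0, 83.858, -12.336], TCP at [0.196, -0.514, 0.242] pointing down, gripper open.
Joint ranges: [-178.18, 178.18], [-50.72, 133.34], [12.68, 142.11], [-81.47, 261.47], [9.98, 163.14], [-165.26, 165.26]. Speed limits (degrees/s): [136.94, 136.94, 180, 180, 180, 180].

INTERFACE

Orientations are given as a 3x3 rotation matrix whose columns are the frame's x, y, z axes.
In Python, from rig import env gives the robot as it stands.
- The arm moves only by the tool inch_along, called after "Request:" in YAML: its name, and indented under it one key for each argument. Schema: {"type":"object","properties":{"segments":{"type":"array","items":{"type":"array","items":{"type":"array","items":{"type":"number"},"minItems":5,"maxItems":5},"minItems":1,"maxItems":10},"minItems":1,"maxItems":1},"grip_force":{"type":"number"},"only":{"type":"string"},"quiet":{"type":"boolean"},"lines":{"type":"string"}},"required":["segments"],"additionalProperties":false}. segments is a list that holds a single list of rows (three levels of brackets), with 1 to 10 rows, each of 5 numbers: dx, dy, dz in shares of the most that a row can go, 1 being 50 mm, then a turn about the tool's z in shares of 4 rad (1.0 is 4 rad), then the finger opening in m; each row shifts and turns the commanded pose from where the row before left it, along the tool's axes as they then stand; what a row does not reach is not made up. A row lasts 1/10 s, in which the tool goes at most 0.05 m and 8.59 degrees, less where a joint would pass 70% of its speed; a pose out of reach is approached as far as the arm can. The fingers move at their own pace and stop on an object; grip_force is the grip in N (left out, the last holds). Time passes only in rows, so rows that do not move let the fingers close. The tool returns the time, the measured TCP pose, the force, the opening and the grip force at its end. only (a regular expression) keeps the lines of the reply that match it, lines (a string "A,B") keeps lines A to B, and quiet returns only ok. Input that does not fit is refused with a message, and nothing moves.
- env.observe(): the state, without advancing time (a new reading comes with each control period).
- env.get_image(name): name is "scene" or "top" or "wrist"; returns a dict with "pixels" (420x560x3 uint8, red, green, blue), "K" (3x3 intrinsics, pixels), "extrinsics" (4x4, takes a point from world to camera coordinates). Camera axes: x right, y down, z forward; pixel columns grow to the right and rows downward; lengths in m; the calibration is good to about 2 mm. A picture is of the moment at which its call begins. There is no depth.
- env.close_job(): hands the job in; it is judged then, once.
The state is a dict: "time_s": time; "q": joint angles; "qvel": joint speeds; "joint_efforts": joint torques, N m; "position": TCP position; "tool_rot": TCP orientation; "ft_force": force on the tool from outside, world axes, zero at the start; "wrist_torque": the same for the moment, N m; "grip_width": finger opening in m; "gripper_force": force on a finger pad.
Only numpy, scipy, OpenCV 4.12 (cv2) and the standard library are available. Lean on these libraries where they do the work, as an engineer would, in place of code of your own. Each camera call takes 0.05 s, during which the arm holds its last target. There are 200 camera calls.

## Working session

There is one attempt and no reset: what is moved stays moved. The work goes in short steps, Python scripts to look and compute and a tool call to move; the robot and the scene stay as the last step left them, time stands still between calls to the robot, and variables do not carry over. Pictures are saved under pics/ and viewed, at most 10 in all, crops included, and the job is handed in when it is done.

```bash
ls; mkdir -p pics; python3 - <<'E'
from rig import env
import cv2,numpy as np,pickle
d={n:env.get_image(n) for n in("scene","top","wrist")}
pickle.dump(d,open('v0.pkl','wb'))
for n in d:
    cv2.imwrite(f'pics/{n}0.png',d[n]["pixels"][:,:,::-1])
    E=np.array(d[n]["extrinsics"]);print(n,d[n]["K"][0][0],(-E[:3,:3].T@E[:3,3]).round(3))
s=env.observe();print(s["time_s"],s["position"],s["tool_rot"])
E
```

```text
pics
rig.py
scene 478.8779582395594 [0.255 0.464 0.604]
top 464.7576820543965 [ 0.341 -0.128  0.888]
wrist 328.7899298617038 [ 0.266 -0.488  0.373]
0.15 [ 0.19565903 -0.5138054   0.24185903] [[ 9.34559625e-01  3.55806517e-01 -1.71249442e-04]
 [ 3.55806487e-01 -9.34559024e-01  1.08380629e-03]
 [ 2.25582628e-04 -1.07381326e-03 -9.99999398e-01]]
```

View pics/top0.png

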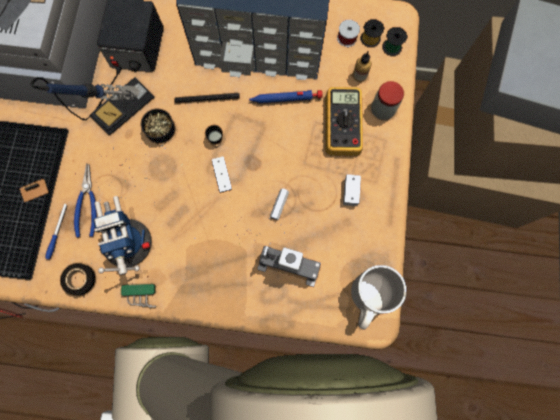

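View pics/scene0.png

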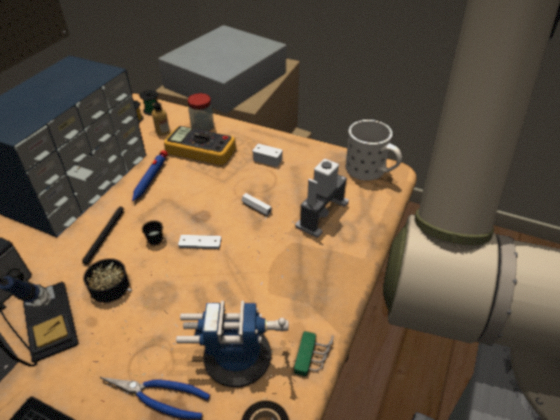

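The top view shows the block at (352,189), strip at (222,174), hex bar at (279,204), and the gauge at (289,263) with the mug at (380,292) to its right. The scene view agrees: block at (267,155), gauge at (322,195). Next I'll take enlarged crops and measure.

```bash
cat > h.py <<'E'
import numpy as np,cv2
def ray(im,uv,z):
    K=np.array(im["K"]);E=np.array(im["extrinsics"]);R=E[:3,:3];c=-R.T@E[:3,3]
    d=R.T@np.linalg.solve(K,[uv[0],uv[1],1.]);return c+d*(z-c[2])/d[2]
def proj(im,p):
    K=np.array(im["K"]);E=np.array(im["extrinsics"]);q=K@(E[:3,:3]@np.array(p,float)+E[:3,3]);return q[:2]/q[2]
def tri(ims,uvs):
    A=[];b=[]
    for im,uv in zip(ims,uvs):
        E=np.array(im["extrinsics"]);R=E[:3,:3];c=-R.T@E[:3,3]
        d=R.T@np.linalg.solve(np.array(im["K"]),[uv[0],uv[1],1.]);d/=np.linalg.norm(d);P=np.eye(3)-np.outer(d,d);A.append(P);b.append(P@c)
    return np.linalg.lstsq(np.vstack(A),np.hstack(b),rcond=None)[0]
E
python3 - <<'E'
import pickle,cv2,numpy as np
from h import *
d=pickle.load(open('v0.pkl','rb'));t=d["top"];s=d["scene"]
a=t["pixels"][235:300,250:330,::-1];b=t["pixels"][165:215,325:380,::-1];c=s["pixels"][150:240,285:360,::-1]
r=lambda x,w,h:cv2.resize(x,(w,h),interpolation=cv2.INTER_CUBIC)
o=np.zeros((600,800,3),np.uint8)
o[:325,:400]=r(a,400,325);o[325:575,:275]=r(b,275,250);o[:540,400:]=r(c,400,480+60)[:, :]
cv2.imwrite('pics/crop1.png',o)
for n,uv,z in(("block",(352,189),.026),("strip",(222,174),.008),("hex",(279,204),.016),("gauge",(290,258),.116),("mug",(380,290),.09),("legL",(264,258),0),("legR",(316,272),0)):print(n,ray(t,uv,z).round(4))
# bright low-sat blobs
for nm,box,im in(("block",(325,165,380,215),t),("housing",(270,240,312,282),t),("blockS",(245,138,292,175),s)):
    x0,y0,x1,y1=box;p=im["pixels"][y0:y1,x0:x1]
    h=cv2.cvtColor(np.ascontiguousarray(p),cv2.COLOR_RGB2HSV)
    m=((h[...,1]<60)&(h[...,2]>150)).astype(np.uint8)
    cs,_=cv2.findContours(m,cv2.RETR_EXTERNAL,cv2.CHAIN_APPROX_NONE);k=max(cs,key=cv2.contourArea)
    rc=cv2.minAreaRect(k);q=cv2.boxPoints(rc)+[x0,y0];print(nm,rc,q.round(1).tolist())
    z=.116 if nm=="housing" else .026
    w=np.array([ray(im,u,z) for u in q]);print(w.round(4).tolist(),w.mean(0).round(4),[np.linalg.norm(w[i]-w[(i+1)%4]).round(4) for i in range(2)])
E
```

```text
block [ 0.6103 -0.2434  0.026 ]
strip [0.6141 0.013  0.008 ]
hex [ 0.5653 -0.1071  0.016 ]
gauge [ 0.4496 -0.1392  0.116 ]
mug [ 0.4183 -0.2978  0.09  ]
legL [ 0.4597 -0.0915  0.    ]
legR [ 0.4456 -0.1933  0.    ]
block ((27.3953857421875, 23.383075714111328), (14.588615417480469, 28.567060470581055), 3.1798300743103027) [[344.3, 202.2], [345.9, 173.7], [360.5, 174.5], [358.9, 203.0]]
[[0.5821, -0.2311, 0.026], [0.6396, -0.2289, 0.026], [0.6416, -0.2572, 0.026], [0.584, -0.259, 0.026]] [ 0.6118 -0.244   0.026 ] [np.float64(0.0576), np.float64(0.0284)]
housing ((20.400001525878906, 17.800003051757812), (21.503490447998047, 17.708755493164062), 18.434947967529297) [[277.4, 262.8], [283.0, 246.0], [303.4, 252.8], [297.8, 269.6]]
[[0.439, -0.1194, 0.116], [0.4682, -0.1252, 0.116], [0.4611, -0.1604, 0.116], [0.432, -0.1544, 0.116]] [ 0.4501 -0.1399  0.116 ] [np.float64(0.0298), np.float64(0.036)]
blockS ((22.110103607177734, 12.081605911254883), (27.84156608581543, 8.95816421508789), 14.743562698364258) [[252.5, 150.9], [254.8, 142.2], [281.7, 149.3], [279.4, 158.0]]
[[0.6348, -0.2271, 0.026], [0.6442, -0.2558, 0.026], [0.5833, -0.2567, 0.026], [0.5754, -0.2285, 0.026]] [ 0.6094 -0.242   0.026 ] [np.float64(0.0302), np.float64(0.0609)]
```

View pics/crop1.png

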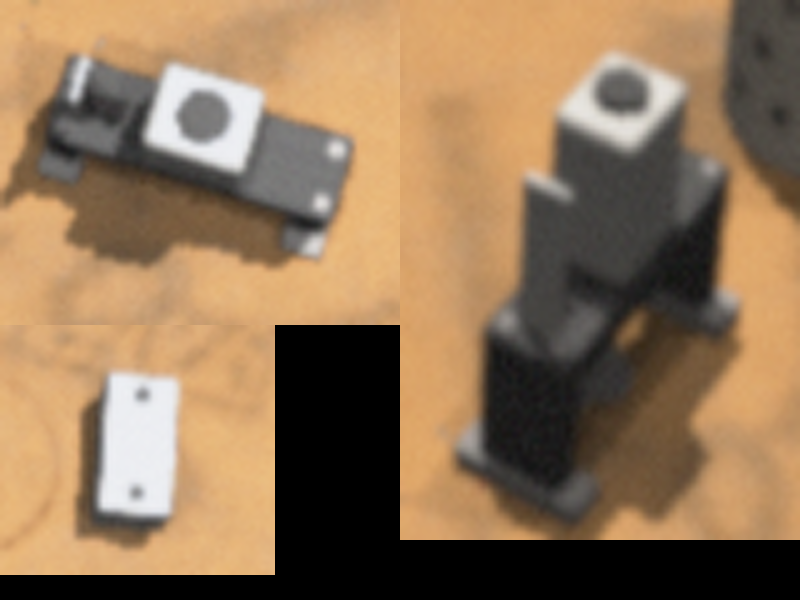

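The crops show the gauge upright: cap square centred near top pixel (290,258), scale plate on its left (+y world). The block top is clear with two screw holes. The cap measures 30 x 36 mm and the block 57.6 x 28.4 mm, so both heights check out. Now the move to hover over the gauge.

```bash
cat >> h.py <<'E'
def plan(s,xy,yang,n):
    """constant row (dx,dy,turn) x n that takes tcp to xy with tool y at world angle yang (deg)"""
    R=np.array(s["tool_rot"]);a0=np.degrees(np.arctan2(R[1,1],R[0,1]));t=(yang-a0+180)%360-180
    M=np.zeros((2,2))
    for i in range(n):
        a=np.radians(a0+t*i/n);M+=np.array([[-np.sin(a),np.cos(a)],[np.cos(a),np.sin(a)]])
    return np.r_[np.linalg.solve(M,np.array(xy)-s["position"][:2]),-t/n]
E
python3 - <<'E'
from h import *;from rig import env
print(plan(env.observe(),(.450,-.140),-11,12))
E
```

```text
[ 0.038924   -0.00565758 -4.84642545]
```

Units first: shifts go in shares of 50 mm and turns go in shares of 4 rad. So 0.0389 m is 0.778, -0.0057 m is -0.114, -4.85 degrees / 229.1831 = -0.0212.

Request:
inch_along:
  segments:
    - [[0.778,-0.114,0,-0.0212,0.085],[0.778,-0.114,0,-0.0212,0.085],[0.778,-0.114,0,-0.0212,0.085],[0.778,-0.114,0,-0.0212,0.085],[0.778,-0.114,0,-0.0212,0.085],[0.778,-0.114,0,-0.0212,0.085]]

```text
time_s: 0.75
position: [0.372, -0.3586, 0.242]
tool_rot: [[0.641, 0.768, -0.0], [0.768, -0.641, 0.0], [0.0, -0.0, -1.0]]
ft_force: [-0.0, -0.1, -0.8]
grip_width: 0.0851
gripper_force: 0.0
```

Request:
inch_along:
  segments:
    - [[0.778,-0.114,0,-0.0212,0.085],[0.778,-0.114,0,-0.0212,0.085],[0.778,-0.114,0,-0.0212,0.085],[0.778,-0.114,0,-0.0212,0.085],[0.778,-0.114,0,-0.0212,0.085],[0.778,-0.114,0,-0.0212,0.085],[0,0,0,0,0.085],[0,0,0,0,0.085]]

```text
time_s: 1.55
position: [0.4494, -0.1396, 0.2423]
tool_rot: [[0.189, 0.982, -0.0], [0.982, -0.189, -0.0], [-0.0, -0.0, -1.0]]
ft_force: [0.7, -0.2, -0.5]
grip_width: 0.085
gripper_force: 0.0
```

```bash
python3 - <<'E'
from rig import env
import cv2,numpy as np,pickle
from h import *
w=env.get_image("wrist");pickle.dump(w,open('w1.pkl','wb'));cv2.imwrite('pics/w1.png',w["pixels"][:,:,::-1])
R=np.array(env.observe()["tool_rot"]);print(R.round(4).tolist(),proj(w,(.45,-.14,.116)),proj(w,(.61,-.243,.026)),env.observe()["q"])
E
```

```text
[[0.1906, 0.9817, -0.0001], [0.9817, -0.1906, -0.0003], [-0.0003, -0.0001, -1.0]] [281.89594884 209.63262913] [436.77639999 247.36954226] [-3.17892301e+01  1.38468274e+01  8.62374949e+01 -1.69620124e-02
  7.99128574e+01 -2.08012814e+01]
```

View pics/w1.png

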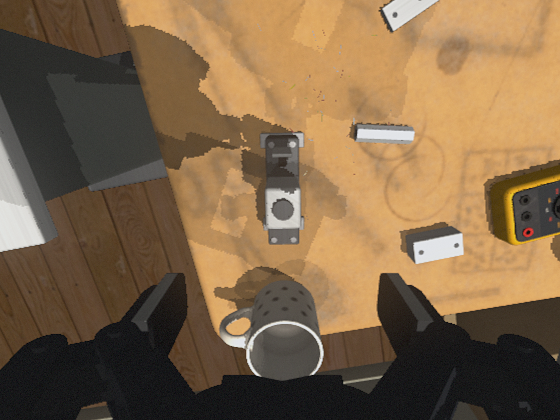

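The wrist view shows the cap at (283,209), 1 px from where I predicted, with the beam lined up vertically. The block is at (436,245) with screw holes at (424,251) and (452,245). I'll measure the cap, beam screws and block holes here.

```bash
python3 - <<'E'
import pickle
from h import *
w=pickle.load(open('w1.pkl','rb'));g=cv2.cvtColor(w["pixels"],cv2.COLOR_RGB2GRAY);hsv=cv2.cvtColor(w["pixels"],cv2.COLOR_RGB2HSV)
def blob(box,m,z,n=1):
    x0,y0,x1,y1=box;cs,_=cv2.findContours(m[y0:y1,x0:x1].astype(np.uint8),cv2.RETR_EXTERNAL,cv2.CHAIN_APPROX_NONE)
    for k in sorted(cs,key=cv2.contourArea)[::-1][:n]:
        rc=cv2.minAreaRect(k);q=cv2.boxPoints(rc)+[x0,y0];W=np.array([ray(w,u,z)[:2] for u in q])
        print(box,rc[1],rc[2],'c',(np.array(rc[0])+[x0,y0]).round(1),W.mean(0).round(4),'edges',[(np.linalg.norm(e).round(4),np.degrees(np.arctan2(e[1],e[0])).round(1)) for e in (W[1]-W[0],W[2]-W[1])])
br=(hsv[...,1]<60)&(g>170)
blob((400,220,470,270),(hsv[...,1]<70)&(g>190),.026)
blob((255,175,315,230),br,.116)
x=g[235:262,412:462]
# dark holes inside block top
cs,_=cv2.findContours((x<110).astype(np.uint8),cv2.RETR_LIST,cv2.CHAIN_APPROX_NONE)
for k in cs:
    c=k[:,0].mean(0)+[412,235];print('hole?',cv2.contourArea(k),len(k),c.round(1),ray(w,c,.026)[:2].round(4))
E
```

```text
(400, 220, 470, 270) (21.1805419921875, 50.990196228027344) 78.69007110595703 c [438.8 248.2] [ 0.6121 -0.2447] edges [(np.float64(0.0561), np.float64(1.5)), (np.float64(0.0269), np.float64(-81.6))]
(255, 175, 315, 230) (32.0, 39.0) 0.0 c [283.  208.5] [ 0.451  -0.1395] edges [(np.float64(0.0331), np.float64(78.3)), (np.float64(0.0256), np.float64(-10.9))]
hole? 0.5 7 [421.3 251.6] [ 0.5923 -0.2449]
hole? 3.5 7 [455.9 244.9] [ 0.6315 -0.244 ]
hole? 115.0 114 [422.3 241.9] [ 0.5942 -0.2331]
```

To row units: 0.04 m is 0.8, 0.03 m is 0.6.

Request:
inch_along:
  segments:
    - [[0,0.024,0.8,0,0.085],[0,0,0.8,0,0.085],[0,0,0.8,0,0.085],[0,0,0.6,0,0.085],[0,0,0.246,0,0.085],[0,0,0,0,0.06],[0,0,0,0,0.04]]
  grip_force: 40

```text
time_s: 2.3
position: [0.4507, -0.1413, 0.0804]
tool_rot: [[0.192, 0.981, 0.0], [0.981, -0.192, -0.0], [-0.0, 0.0, -1.0]]
ft_force: [0.3, 0.0, 0.5]
grip_width: 0.0584
gripper_force: 0.0
```

Request:
inch_along:
  segments:
    - [[0,0,0,0,0.02],[0,0,0,0,0.02],[0,0,0,0,0.02],[0,0,0,0,0.02],[0,0,0,0,0.02]]

```text
time_s: 2.8
position: [0.4508, -0.1406, 0.0809]
tool_rot: [[0.19, 0.982, 0.001], [0.982, -0.19, -0.001], [-0.001, 0.002, -1.0]]
ft_force: [-2.7, -1.4, 6.4]
grip_width: 0.0296
gripper_force: 41.7
```

To row units: -0.02 m is -0.4, -0.01 m is -0.2.

Request:
inch_along:
  segments:
    - [[0,0,-0.2,0,0.02],[0,0,-0.4,0,0.02],[0,0,-0.4,0,0.02],[0,0,-0.2,0,0.02],[0,0,0,0,0.02],[0,0,0,0,0.02]]
  grip_force: 60

```text
time_s: 3.4
position: [0.4501, -0.1399, 0.1394]
tool_rot: [[0.19, 0.982, -0.001], [0.982, -0.19, 0.001], [0.0, -0.001, -1.0]]
ft_force: [0.4, -1.0, -6.7]
grip_width: 0.0295
gripper_force: 60.6
```

```bash
python3 - <<'E'
from h import *;from rig import env
import pickle
s=env.observe();print(s["position"],s["grip_width"],plan(s,(.6120,-.2447),1.6,6))
w=env.get_image("wrist");g=cv2.cvtColor(w["pixels"],cv2.COLOR_RGB2GRAY);cv2.imwrite('pics/w2.png',w["pixels"][:,:,::-1])
print(proj(w,(s["position"][0],s["position"][1],s["position"][2]+.036)))
E
```

```text
[ 0.45010296 -0.13989846  0.13942078] 0.029487948985236212 [-0.01471818  0.02864558 -2.09204006]
[279.60326538 340.32899064]
```

View pics/w2.png

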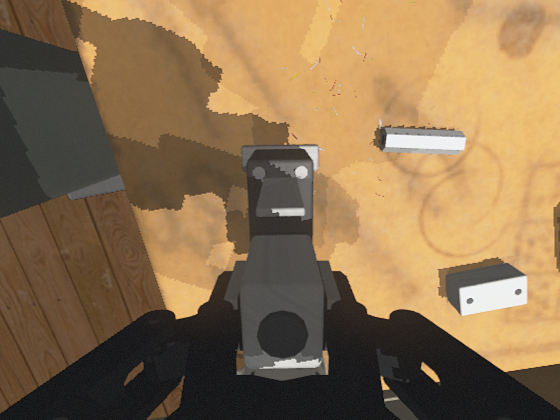

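The gauge hangs level in the grip: cap disc at (284,333), and the block's screw holes at (470,300) and (518,292). I'll remeasure the block from these and plan the carry.

```bash
python3 - <<'E'
from h import *;from rig import env
w=env.get_image("wrist");t=env.get_image("top");s=env.observe();g=cv2.cvtColor(w["pixels"],cv2.COLOR_RGB2GRAY)
H=[]
for x,y in((470,300),(518,292)):
    p=g[y-6:y+7,x-6:x+7].astype(float);m=np.clip(140-p,0,None);yy,xx=np.mgrid[y-6:y+7,x-6:x+7]
    c=(m*xx).sum()/m.sum(),(m*yy).sum()/m.sum();H.append(ray(w,c,.026)[:2]);print(c)
H=np.array(H);e=H[1]-H[0];print(H.round(4),H.mean(0).round(4),np.linalg.norm(e),np.degrees(np.arctan2(e[1],e[0])))
z=s["position"][2]+.036;u=proj(t,(*s["position"][:2],z));print('pred cap top',u)
x0,y0=(u-30).astype(int);hs=cv2.cvtColor(t["pixels"],cv2.COLOR_RGB2HSV)[y0:y0+60,x0:x0+60]
cv2.imwrite('pics/t2.png',cv2.resize(t["pixels"][y0-20:y0+80,x0-20:x0+80,::-1],(600,600),interpolation=cv2.INTER_CUBIC));print(x0-20,y0-20)
print(plan(s,(.6120,-.2460),1.6,6),s["position"])
E
```

```text
(np.float64(469.7569573283859), np.float64(300.6530612244898))
(np.float64(518.3654822335026), np.float64(291.5346869712352))
[[ 0.5917 -0.245 ]
 [ 0.6318 -0.2439]] [ 0.6117 -0.2444] 0.04008966384066459 1.6101651477012706
pred cap top [291.70787577 252.48947753]
241 202
[-0.01491815  0.02866647 -2.09340675] [ 0.45010713 -0.13998125  0.13912196]
```

View pics/t2.png

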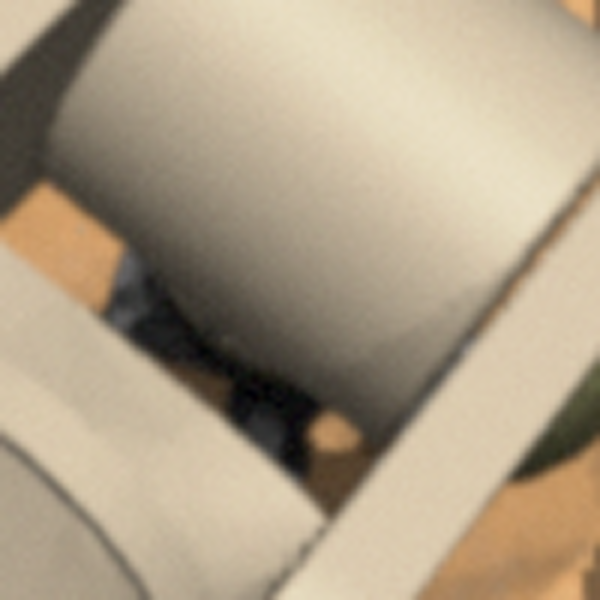

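The top view is blocked by the arm here, but the wrist measurement is consistent: block centre (0.6117, -0.2444), yaw 1.6°, holes 40 mm apart. Now the carry.

To row units: 0.0287 m is 0.574, -0.0149 m is -0.298, -2.1 degrees / 229.1831 = -0.0092.

Request:
inch_along:
  segments:
    - [[-0.298,0.574,0,-0.0091,0.02],[-0.298,0.574,0,-0.0091,0.02],[-0.298,0.574,0,-0.0091,0.02],[-0.298,0.574,0,-0.0091,0.02],[-0.298,0.574,0,-0.0091,0.02],[-0.298,0.574,0,-0.0092,0.02],[0,0,0,0,0.02],[0,0,0,0,0.02],[0,0,0,0,0.02]]

```text
time_s: 4.45
position: [0.6119, -0.2456, 0.1392]
tool_rot: [[-0.028, 1.0, -0.002], [1.0, 0.028, 0.001], [0.001, -0.002, -1.0]]
ft_force: [-0.9, 0.4, -6.7]
grip_width: 0.0293
gripper_force: 62.2
```

```bash
python3 - <<'E'
from h import *;from rig import env
s=env.observe();P=s["position"];R=np.array(s["tool_rot"]);z0=P[2]-.0805
a=np.degrees(np.arctan2(R[1,1],R[0,1]));print(P,a,s["grip_width"],R[:,2])
w=env.get_image("wrist");sc=env.get_image("scene")
cv2.imwrite('pics/w3.png',w["pixels"][:,:,::-1]);cv2.imwrite('pics/s3.png',cv2.resize(sc["pixels"][50:230,180:420,::-1],(800,600)))
ex=R[:,1];ey=R[:,0]
G=lambda x,y,z:np.array([P[0],P[1],z0])+ex*x+ey*y+np.array([0,0,z])
for n,p in(("foot far corners",[(-.024,.056,.0),(.024,.056,.0)]),("plate top",[(0,.044,.111)]),("cap corners",[(-.015,-.018,.116),(.015,-.018,.116),(-.015,.018,.116),(.015,.018,.116)]),("beam end",[(-.02,.054,.058),(.02,.054,.058)])):
    print(n,[proj(w,G(*q)).round(1).tolist() for q in p])
E
```

```text
[ 0.61186408 -0.24561189  0.13921042] 1.5863135521722493 0.029320121898753815 [-0.00189434  0.0011817  -0.99999751]
foot far corners [[243.4, 144.2], [319.3, 144.2]]
plate top [[280.0, 212.6]]
cap corners [[238.6, 381.1], [321.7, 381.1], [234.4, 292.7], [325.6, 292.7]]
beam end [[237.8, 159.4], [323.9, 159.4]]
```

View pics/w3.png

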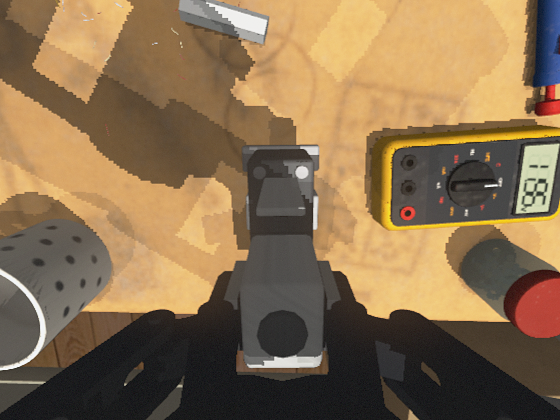

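View pics/s3.png

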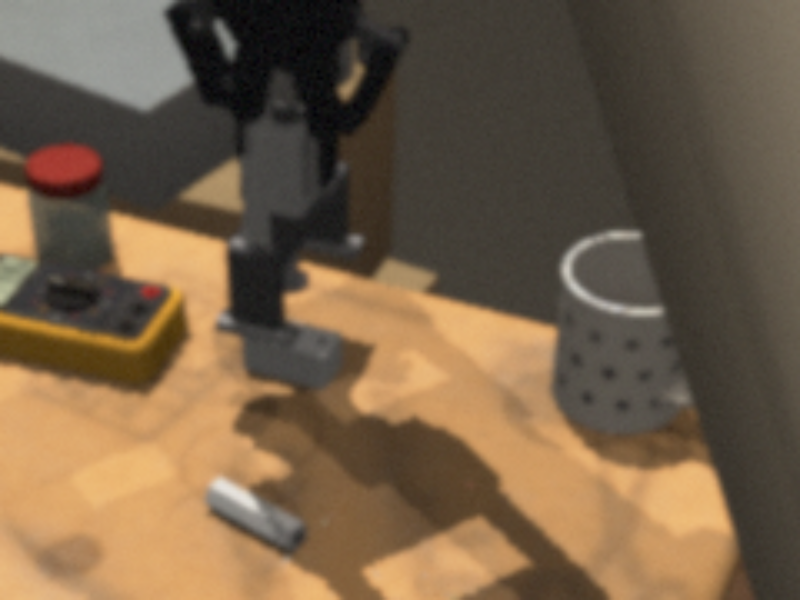

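The foot's far edge in the wrist view, (243–319, 145), is within about 1 px of the prediction. The scene view shows the gauge hanging level over the block at (290,350) in the crop. Next I'll lower it fast at first, then gently.

To row units: 0.015 m is 0.3, 0.012 m is 0.24.

Request:
inch_along:
  segments:
    - [[0,0,0.3,0,0.02],[0,0,0.3,0,0.02],[0,0,0.24,0,0.02],[0,0,0.12,0,0.02],[0,0,0.08,0,0.02],[0,0,0.04,0,0.02],[0,0,0.02,0,0.02],[0,0,0,0,0.02]]

```text
time_s: 5.35
position: [0.6127, -0.2462, 0.0853]
tool_rot: [[-0.028, 1.0, 0.0], [1.0, 0.028, -0.0], [-0.0, 0.0, -1.0]]
ft_force: [-1.2, -0.2, -5.0]
grip_width: 0.0293
gripper_force: 62.3
```

Request:
inch_along:
  segments:
    - [[0,0,0.02,0,0.02],[0,0,0.02,0,0.02],[0,0,0,0,0.02],[0,0,0,0,0.02]]

```text
time_s: 5.75
position: [0.6128, -0.2462, 0.0831]
tool_rot: [[-0.028, 1.0, 0.0], [1.0, 0.028, -0.0], [-0.0, 0.0, -1.0]]
ft_force: [0.6, 0.6, -4.0]
grip_width: 0.0293
gripper_force: 62.3
```

To row units: 0.001 m is 0.02, 0.0005 m is 0.01.

Request:
inch_along:
  segments:
    - [[0,0,0.02,0,0.02],[0,0,0.01,0,0.02],[0,0,0,0,0.02],[0,0,0,0,0.02]]

```text
time_s: 6.15
position: [0.6127, -0.2462, 0.0816]
tool_rot: [[-0.028, 1.0, 0.0], [1.0, 0.028, -0.0], [-0.0, 0.0, -1.0]]
ft_force: [1.4, 0.2, -4.9]
grip_width: 0.0296
gripper_force: 62.4
```

Request:
inch_along:
  segments:
    - [[0,0,0.01,0,0.02],[0,0,0,0,0.02],[0,0,0,0,0.02]]

```text
time_s: 6.45
position: [0.6127, -0.2463, 0.0812]
tool_rot: [[-0.028, 1.0, 0.0], [1.0, 0.028, -0.0], [-0.0, 0.0, -1.0]]
ft_force: [0.1, -1.0, -2.6]
grip_width: 0.0293
gripper_force: 62.6
```

To row units: 0.0005 m is 0.01.

Request:
inch_along:
  segments:
    - [[0,0,0.01,0,0.02],[0,0,0,0,0.02],[0,0,0,0,0.02]]

```text
time_s: 6.75
position: [0.6127, -0.2463, 0.0811]
tool_rot: [[-0.028, 1.0, 0.001], [1.0, 0.028, -0.001], [-0.001, 0.001, -1.0]]
ft_force: [-0.5, -0.5, 2.9]
grip_width: 0.0292
gripper_force: 63.0
```

Request:
inch_along:
  segments:
    - [[0,0,0.01,0,0.02],[0,0,0,0,0.02],[0,0,0,0,0.02]]

```text
time_s: 7.05
position: [0.6127, -0.2464, 0.0811]
tool_rot: [[-0.028, 1.0, 0.001], [1.0, 0.028, -0.001], [-0.001, 0.001, -1.0]]
ft_force: [-2.5, -0.3, 7.0]
grip_width: 0.0294
gripper_force: 63.8
```

The gauge is standing: the force has gone up and z has stopped falling. I'll ease off and open.

To row units: -0.0005 m is -0.01.

Request:
inch_along:
  segments:
    - [[0,0,-0.01,0,0.02],[0,0,0,0,0.02],[0,0,0,0,0.036],[0,0,0,0,0.05],[0,0,0,0,0.085],[0,0,0,0,0.085],[0,0,0,0,0.085],[0,0,0,0,0.085]]
  grip_force: 20

```text
time_s: 7.85
position: [0.6126, -0.2461, 0.0804]
tool_rot: [[-0.028, 1.0, -0.0], [1.0, 0.028, 0.0], [0.0, -0.0, -1.0]]
ft_force: [-0.5, -0.6, 0.2]
grip_width: 0.085
gripper_force: 0.0
```

Request:
inch_along:
  segments:
    - [[0,0,-0.4,0,0.085],[0,0,-0.8,0,0.085],[0,0,-0.8,0,0.085],[0,0,-0.8,0,0.085],[-0.4,0,-0.4,0,0.085],[-0.8,0,0,0,0.085],[-0.6,0,0,0,0.085],[0,0,0,0,0.085],[0,0,0,0,0.085]]

```text
time_s: 8.75
position: [0.6149, -0.3363, 0.24]
tool_rot: [[-0.027, 1.0, -0.001], [1.0, 0.027, 0.001], [0.001, -0.001, -1.0]]
ft_force: [0.5, -0.1, 0.4]
grip_width: 0.0852
gripper_force: 0.0
```

```bash
python3 - <<'E'
from h import *;from rig import env
import pickle
d={n:env.get_image(n) for n in("scene","top","wrist")};pickle.dump(d,open('v4.pkl','wb'))
o=np.zeros((600,800,3),np.uint8)
o[:300,:400]=cv2.resize(d["wrist"]["pixels"][:,:,::-1],(400,300))
o[:,400:]=cv2.resize(d["scene"]["pixels"][90:210,230:310,::-1],(400,600),interpolation=cv2.INTER_CUBIC)
o[300:,:400]=cv2.resize(d["top"]["pixels"][145:235,300:420,::-1],(400,300),interpolation=cv2.INTER_CUBIC)
cv2.imwrite('pics/f4.png',o)
print([proj(d["top"],(.6117,-.2444,z)).round(1) for z in(0,.116)],proj(d["wrist"],(.6117,-.2444,.116)))
E
```

```text
[array([350.5, 192.1]), array([360.9, 173.8])] [279.95465002  90.07908578]
```

View pics/f4.png

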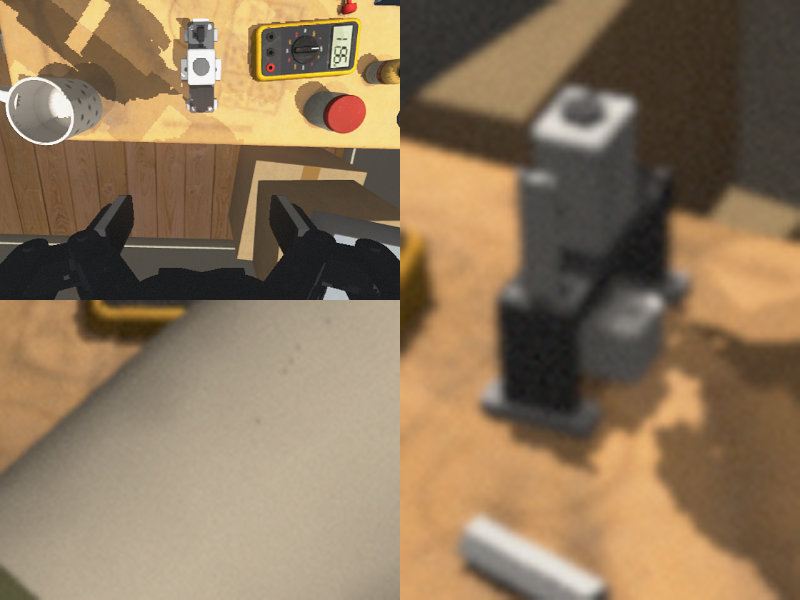

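The gauge stands upright astride the block, with the block showing on both sides of the arch and the gripper clear. I'll check the centring numerically.

```bash
python3 - <<'E'
from h import *
import pickle
d=pickle.load(open('v4.pkl','rb'));w=d["wrist"];v0=pickle.load(open('w1.pkl','rb'))
hs=cv2.cvtColor(w["pixels"],cv2.COLOR_RGB2HSV);m=((hs[...,1]<60)&(hs[...,2]>165)).astype(np.uint8)[20:165,240:325]
n,l,st,c=cv2.connectedComponentsWithStats(m)
for i in range(1,n):
    if st[i,4]>15:print(st[i][:5]+[240,20,0,0,0],(c[i]+[240,20]).round(1))
cv2.imwrite('pics/c4.png',cv2.resize(w["pixels"][20:165,240:325,::-1],(352,600),interpolation=cv2.INTER_CUBIC))
for n,p in(("cap c",(.6117,-.2444,.116)),("block -x end +y,-y",(.5837,-.2312,.026)),("",(.5837,-.2592,.026)),("+x",(.6397,-.2296,.026)),("",(.6397,-.2576,.026)),("foot+y end",(.61,-.2444+.056,0)),("foot-y end",(.61,-.2444-.056,0))):print(n,proj(w,p).round(1))
E
```

```text
[270  26  22   5  92] [280.2  27.6]
[291  34   6   8  39] [293.   37.4]
[299  41   6  17  89] [301.8  48.9]
[ 253   69   57   50 1885] [281.9  94.2]
[299 139   6  15  84] [301.4 145.9]
[261 146   5   8  37] [262.9 149.8]
[292 150   5   5  23] [293.8 152. ]
cap c [280.   90.1]
block -x end +y,-y [252.3  81.2]
 [252.2 111.2]
+x [309.6  81.2]
 [308.1 111.2]
foot+y end [280.5  39.1]
foot-y end [277.7 150.8]
```

View pics/c4.png

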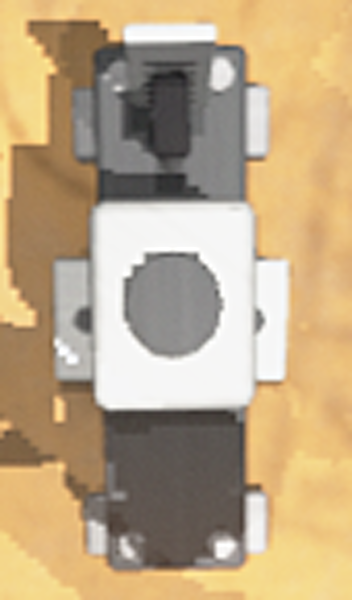

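In this crop the feet are centred on the block to within about 1 mm in both directions (feet centre column 171.5, block 171). The bridge is square, and the screw holes show evenly on both sides. Handing in.

```bash
python3 -c "
from rig import env
print(env.close_job())"
```

```text
the job is handed in; nothing more can be done
None
```

The gauge is standing astride the spacer block, square across it and centred to within about 1–2 mm by camera. The gripper is clear, only the gauge was moved, and I've handed the job in. I couldn't read the pointer in the images and got no verdict back.

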